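# Run the gauge block home with the rack-feed wheel

## Task

Feed the steel gauge block home in the checking fixture: pushing on an arm of the four-armed wheel with a fingertip, turn the wheel anticlockwise (seen from above) so that its pusher slides the block along the channel until it sits fully against the stop, and leave it there. Do not jam it hard once it is home, do not touch the block or the rack and pusher yourself, and leave the things standing around alone.

Things in the scene. Friction and masses are not known exactly. Their poses are not given: they have to be found in the camera images.
- fixture: The checking fixture, fixed to the bench: a grey-painted plate 185 x 290 mm, 12 mm thick. Origin on the bench under the wheel's axis; y along the channel toward the stop, x from the wheel toward the channel (its middle at x = 98 mm). Beneath the arms nothing is higher than 36 mm but the wheel's 20 mm shaft; apart from the wheel nothing is higher than 45 mm.
- wheel_axis (a point): Point on the upright axis of the four-armed wheel, at the height of its arms (75 mm above the bench); axes as the fixture's. Hub 32 mm across, top at 88 mm; four level steel arms at right angles, 10 mm thick, ending in 18 mm black balls centred 66 mm from the axis. A fingertip can be lowered between two arms to 50 mm above the bench and carried round the axis.
- spoke_end (a point): Centre of the ball at the end of one of the wheel's four arms (66 mm from the axis, 75 mm above the bench); its x axis points outward along that arm. The other three arms stand at 90, 180 and 270 degrees to it about the axis.
- feed_wheel (a joint): Turn of the wheel in rad, growing anticlockwise seen from above; stops at 0 and 2.9. It turns stiffly (about 2 N at the arm) and stays where it is left. A pinion under it drives the rack: each rad moves the pusher 36 mm toward the stop.
- pusher_face (a point): Middle of the pusher's face that meets the block, 19 mm above the bench; the pusher is a steel foot 30 mm wide in the channel, fixed to the rack. Axes as the fixture's.
- gauge_block: The loose steel gauge block, a plain grey block 32 x 60 x 14 mm, 0.13 to 0.27 kg, lying in the channel (between two low rails 36 mm apart, on the 12 mm plate) with its 60 mm length along the channel. Origin at the centre of its underside, y along its length.
- block_centre (a point): Centre of the gauge block, half-way up; its end toward the stop is 30 mm from here along the channel.
- stop_face (a point): Middle of the face of the stop, the dark steel block 50 x 30 mm and 30 mm high at the end of the channel, 19 mm above the bench. Axes as the fixture's; the block is home when its centre is 30 mm before this point (y = -30 mm here). The stop does not give: then the wheel only gets stiff.
- stop: The stop itself. Its origin is the fixture's: on the bench under the wheel's axis.
- carriage: Rack with the pusher, driven by the wheel. Its origin is that of the fixture, shifted along y with the pusher.
- swab_jar: Bystander: blue cup of cotton swabs, 58 mm across, 85 mm high. Origin under its centre.
- loupe: Bystander: black eye loupe, 39 mm across, 31 mm high. Origin under its centre.
- tape_roll_green: Bystander: roll of green tape lying flat, 98 mm across, 27 mm high. Origin under its centre.
Things that resemble listed ones, but are neither listed nor needed, are in the scene too. Leave any black look-alike of the gauge_block alone.

How it is judged:
By the outcome, as a careful person would: the job done as asked, in the order asked, and still so for the second after the job is handed in, with the robot touching nothing.
It also fails if it takes over 56 s, if anything falls off the work surface, if the arm or the gripper's body presses on something with over 40 N, if the wrist force passes 120 N, or if a joint passes its speed limit or range.

## Robot

A 6-joint arm with a two-finger parallel gripper is mounted at the origin on the work surface; the furniture and walls round the work are solid. World frame = base frame: x ahead of the robot, y to its left, z up, the work surface at z = 0. Lengths are in m, angles in rad, forces in N, time in s.
With the tool pointing down it reaches from about 0.425 to 0.95 m from the base axis. Payload 3.5 kg.
Tool frame: the origin (TCP) lies on the centre line of the jaws, within the pads' length; the fingertips stand 19 mm ahead of it and the grasp point (between the pads) is the TCP (bot.tcp_to_tips is the z of the fingertips in the tool frame, in m); z points along the fingers, y is the line along which they close (so a half turn about z gives the same grasp; the last joint's range is limited). The gripper opens to 85 mm and grips with 20 to 120 N. Pads are 22 mm wide; open, the fingers measure 114 mm over their backs; the gripper's body (76 mm by 85 mm) begins 54 mm behind the grasp point. The pads swing forward as they close: fully open they stand 13 mm farther back than shut.
Start: joints at [-1.324, 0.286, 1.577, -0, 1.279, -0.15], TCP at [0.261, -0.623, 0.25] pointing down, gripper open.
Joint ranges: [-2.77, 2.77], [-0.9, 2.22], [0.21, 2.48], [-1.53, 4.67], [0.24, 2.81], [-2.84, 2.84]. Speed limits (rad/s): [2.79, 2.79, 3.14, 3.14, 3.14, 3.14].

## Interface

Orientations are given as a unit quaternion [x, y, z, w].
In Python, from bench import status, eyes, close_job, bot gives the robot as it stands. The module is installed in compiled form; this text tells all that it offers.
- The arm moves only by the tool move_arm, never from a script. Its argument "rows" is a list of rows, each an object of numbers: "tx", "ty", "tz": the shift along the tool's x, y, z scaled (see below); "wx", "wy", "wz": the turn, a rotation vector about the tool's x, y, z scaled (see below). In form: [{"tx": .., "ty": .., "tz": .., "wx": .., "wy": .., "wz": ..}, ...]. A call has 1 to 10 rows; each row shifts and turns the commanded pose from where the row before left it, along the tool's axes as they then stand; what a row does not reach is not made up. The controller multiplies each number of a shift by 400 mm and each number of a turn by pi rad. A row lasts 1/10 s, in which the tool goes at most 50 mm and 8.59 degrees, less where a joint would pass 70% of its speed; a pose out of reach is approached as far as the arm can. A call with a number of a shift or a turn outside -1 to 1 is refused whole. A call with a gripper value outside its range is refused whole. "jaw" is the opening, from -1 (shut) to 1 (fully open), so that 0 is half open, set as the call begins (left out, the last holds). The fingers move at their own pace and stop on an object; "grip_force" is the grip in N (left out, the last holds). Time passes only in rows, so rows that do not move let the fingers close. It gives the time, the measured TCP pose, the force, the opening and the grip force at its end, in the units of the state.
- status.get_obs(): the state, without advancing time (a new reading comes with each control period).
- eyes.grab_frame(name): name is "scene" or "top" or "wrist"; returns the picture (420x560x3 uint8, blue, green, red); there is no depth.
- eyes.camera_params(name): a dict with "fx", "fy", "cx", "cy" (pixels), "distortion" ([k1, k2, p1, p2, k3] as OpenCV has them; the pictures are not rectified), "origin" and "attitude" of the camera in the world; the wrist camera has in their place "mount" (4x4, takes a point from camera to tool coordinates, whose origin is the TCP and whose axes are the flange's). Camera axes: x right, y up, looking along -z (the intrinsics and any distortion apply to the point x, -y, -z); pixel columns grow to the right and rows downward; lengths in m; the calibration is good to about 2 mm. A picture is of the moment at which its call begins: read the wrist's pose just before it. camera_params takes no time and is no camera call.
- close_job(): hands the job in; it is judged then, once.
The state is a dict: "time": time; "q": joint angles; "joint_vel": joint speeds; "joint_efforts": joint torques, N m; "eef_pos": TCP position; "tcp_rot": TCP orientation; "ft_force": force on the tool from outside, world axes, zero at the start; "ft_torque": the same for the moment, N m; "finger_gap": finger opening in m; "grip_force": force on a finger pad.
Only numpy, scipy, OpenCV 4.12 (cv2) and the standard library are available. Lean on these libraries where they do the work, as an engineer would, in place of code of your own. Each camera call takes 0.05 s, during which the arm holds its last target. There are 200 camera calls.

## Working session

There is one attempt and no reset: what is moved stays moved. The work goes in short steps, Python scripts to look and compute and a tool call to move; the robot and the scene stay as the last step left them, time stands still between calls to the robot, and variables do not carry over. Pictures are saved under pics/ and viewed, at most 10 in all, crops included, and the job is handed in when it is done.

Besides the shell and the picture viewer there is one more tool, called after "Call:" by a JSON object that holds its "op" and its "data", one argument or row to a line. move_arm: Moves the arm, as the interface text tells. Shifts and turns lie within -1 to 1; 1 stands for 400 mm of shift or pi rad of turn. Its arguments: {"type":"object","properties":{"rows":{"type":"array"},"jaw":{"type":"number"},"grip_force":{"type":"number"}},"required":["rows"]}

```bash
mkdir -p pics; python3 - <<'E'
from bench import status, eyes, bot
import cv2,numpy as np
o=status.get_obs();print({k:np.round(v,3).tolist() for k,v in o.items()})
for n in("scene","top"):
    cv2.imwrite(f"pics/{n}0.png",eyes.grab_frame(n))
for n in("scene","top","wrist"):print(n,eyes.camera_params(n))
E
```

```text
{'time': 0.0, 'q': [-1.324, 0.287, 1.578, 0.0, 1.279, -0.15], 'joint_vel': [-0.0, -0.002, -0.0, -0.0, 0.0, 0.001], 'joint_efforts': [-0.0, -40.598, -29.263, -0.0, 0.006, 0.0], 'eef_pos': [0.261, -0.622, 0.249], 'tcp_rot': [0.98, 0.197, -0.0, -0.001], 'ft_force': [-0.376, 0.144, -0.214], 'ft_torque': [-0.036, -0.01, 0.03], 'grip_force': 0.0, 'finger_gap': 0.085}
scene {'fx': 520.6612126516615, 'fy': 520.6612126516615, 'cx': 273.90625926631037, 'cy': 211.84444962956167, 'distortion': array([-0.14878795,  0.        ,  0.        ,  0.        ,  0.        ]), 'origin': array([-0.03430072,  0.75674095,  1.09478225]), 'attitude': array([-0.12903404,  0.36572179,  0.87596191, -0.28685975])}
top {'fx': 494.1827292239808, 'fy': 494.1827292239808, 'cx': 281.4221489605786, 'cy': 208.71735968477398, 'distortion': array([-0.17106722,  0.        ,  0.        ,  0.        ,  0.        ]), 'origin': array([ 0.50916985, -0.05204811,  1.3525432 ]), 'attitude': array([ 0.02392347, -0.01650573, -0.70562314,  0.70799097])}
wrist {'fx': 308.22549520651893, 'fy': 308.22549520651893, 'cx': 272.97770083081963, 'cy': 206.10990638328508, 'distortion': array([0.01745792, 0.        , 0.        , 0.        , 0.        ]), 'mount': array([[-4.13460873e-04,  9.55750515e-01,  2.94178146e-01,
         7.56348584e-02],
       [ 9.99999749e-01,  2.25727104e-04,  6.72116458e-04,
         1.76356446e-04],
       [ 5.75971670e-04,  2.94178350e-01, -9.55750368e-01,
        -1.23207222e-01],
       [ 0.00000000e+00,  0.00000000e+00,  0.00000000e+00,
         1.00000000e+00]])}
```

View pics/top0.png

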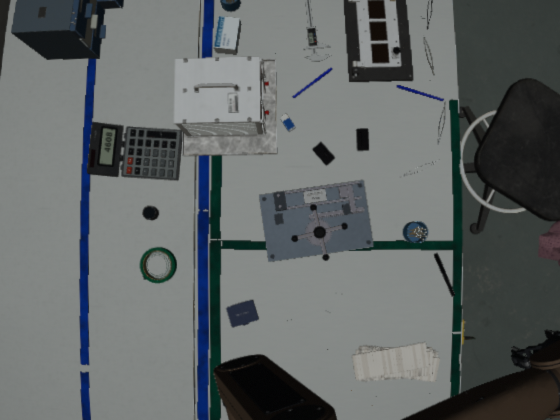

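View pics/scene0.png

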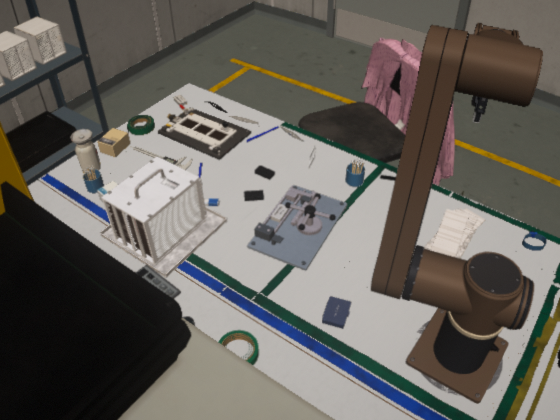

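The top view shows the fixture centred near (316,220), with the hub at (320,232) and the four balls near (295,239), (313,208), (344,226) and (326,257). The stop looks like the dark block near (280,201). The black blocks at (323,153) and (362,139) are look-alikes off the fixture. I'll enlarge to confirm.

```bash
cat > h.py <<'E'
import numpy as np,cv2
from bench import eyes,status
from scipy.spatial.transform import Rotation as R
def cam(n):
    p=eyes.camera_params(n);K=np.array([[p['fx'],0,p['cx']],[0,p['fy'],p['cy']],[0,0,1]]);d=np.array(p['distortion'])
    if 'mount' in p:
        o=status.get_obs();T=np.eye(4);T[:3,:3]=R.from_quat(o['tcp_rot']).as_matrix();T[:3,3]=o['eef_pos'];T=T@p['mount'];return K,d,T[:3,3],T[:3,:3]
    return K,d,p['origin'],R.from_quat(p['attitude']).as_matrix()
def back(c,uv,z):
    K,d,o,M=c;u=cv2.undistortPoints(np.array(uv,float).reshape(-1,1,2),K,d).reshape(-1,2)
    r=np.c_[u[:,0],-u[:,1],-np.ones(len(u))]@M.T
    return o+r*((z-o[2])/r[:,2])[:,None]
def proj(c,P):
    K,d,o,M=c;q=(np.atleast_2d(P)-o)@M;q=q*[1,-1,-1]
    return cv2.projectPoints(q,np.zeros(3),np.zeros(3),K,d)[0].reshape(-1,2)
E
python3 - <<'E'
from h import *
im=cv2.imread("pics/top0.png")
cv2.imwrite("pics/crop.png",cv2.resize(im[170:270,250:383],None,fx=6,fy=6,interpolation=cv2.INTER_CUBIC))
c=cam("top");P=back(c,[[295,239],[344,226],[313,208],[326,257]],.075);print(P.round(4),P.mean(0))
print(back(c,[[320,232]],.088))
E
```

```text
[[ 0.5041 -0.0738  0.075 ]
 [ 0.538  -0.2007  0.075 ]
 [ 0.5844 -0.1203  0.075 ]
 [ 0.4578 -0.154   0.075 ]] [ 0.52107024 -0.13720148  0.075     ]
[[ 0.52219055 -0.1375437   0.088     ]]
```

View pics/crop.png

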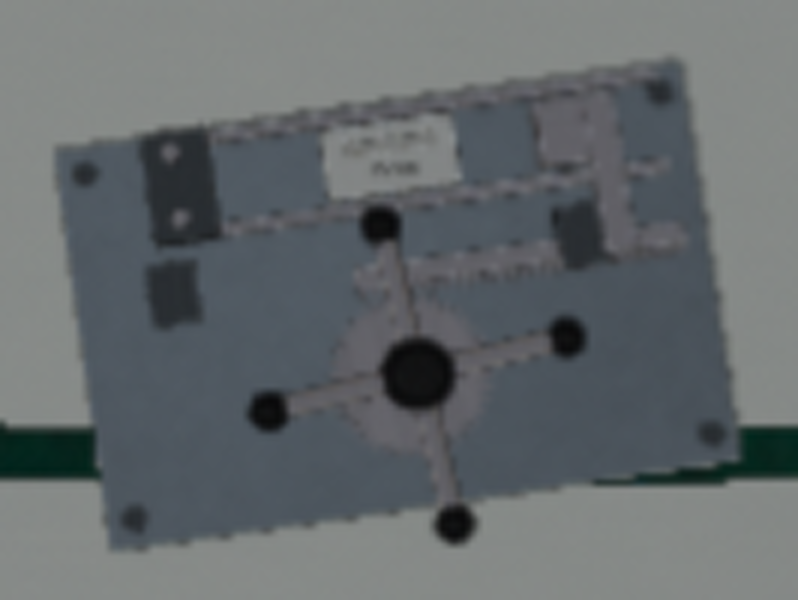

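The crop shows the stop (dark) with its face at crop x≈215 and the pale 60x32 mm block at crop (390,155). The pusher face is at ≈(535,130), and the wheel balls are at (380,225), (270,410), (455,522) and (567,337). The axis comes out at about (0.521,-0.137) from both the balls and the hub. The pale piece lies between the rails and has the block's size, but it carries writing, so I'll check it from close by with the wrist camera. Moving over the wheel, jaws shut.

Call:
{"op": "move_arm", "data": {
  "rows": [
    {"tx": 0.0575,"ty": -0.0465},
    {"tx": 0.0575,"ty": -0.0465},
    {"tx": 0.0575,"ty": -0.0465},
    {"tx": 0.0575,"ty": -0.0465},
    {"tx": 0.0575,"ty": -0.0465},
    {"tx": 0.0575,"ty": -0.0465},
    {"tx": 0.0575,"ty": -0.0465},
    {"tx": 0.0575,"ty": -0.0465},
    {"tx": 0.0575,"ty": -0.0465},
    {"tx": 0.0575,"ty": -0.0465}
  ],
  "jaw": -1
}}

```text
schema error: expected keys tx, ty, tz, wx, wy, wz
```

Call:
{"op": "move_arm", "data": {
  "rows": [
    {"tx": 0.0575,"ty": -0.0465},
    {"tx": 0.0575,"ty": -0.0465},
    {"tx": 0.0575,"ty": -0.0465},
    {"tx": 0.0575,"ty": -0.0465},
    {"tx": 0.0575,"ty": -0.0465},
    {"tx": 0.0575,"ty": -0.0465},
    {"tx": 0.0575,"ty": -0.0465},
    {"tx": 0.0575,"ty": -0.0465},
    {"tx": 0.0575,"ty": -0.0465},
    {"tx": 0.0575,"ty": -0.0465}
  ]
}}

```text
schema error: expected keys tx, ty, tz, wx, wy, wz
```

```bash
python3 - <<'E'
from h import *
o=status.get_obs();print(o['eef_pos'],o['tcp_rot'],o['finger_gap'],o['ft_force'],o['time'])
c=cam("wrist");im=eyes.grab_frame("wrist")
cv2.imwrite("pics/w1.png",im)
print(proj(c,[[.521,-.137,.088],[.542,-.101,.075]]).round(1))
E
```

```text
[ 0.26075102 -0.62200392  0.24905494] [ 9.80386795e-01  1.97080100e-01 -5.57621237e-05 -1.07834209e-03] 0.0852763103175442 [ 0.21106133 -0.10594125  0.19425305] 0.1
[[-472.1 -696.8]
 [-529.  -777.1]]
```

View pics/w1.png

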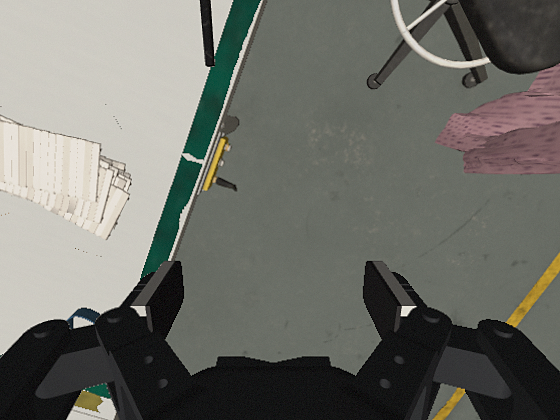

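The moves were refused because every row needs all six keys, so this picture only shows the open fingers over the bench edge. I'll repeat the moves with full rows.

Call:
{"op": "move_arm", "data": {
  "rows": [
    {"tx": 0.0575,"ty": -0.0465,"tz": 0,"wx": 0,"wy": 0,"wz": 0},
    {"tx": 0.0575,"ty": -0.0465,"tz": 0,"wx": 0,"wy": 0,"wz": 0},
    {"tx": 0.0575,"ty": -0.0465,"tz": 0,"wx": 0,"wy": 0,"wz": 0},
    {"tx": 0.0575,"ty": -0.0465,"tz": 0,"wx": 0,"wy": 0,"wz": 0},
    {"tx": 0.0575,"ty": -0.0465,"tz": 0,"wx": 0,"wy": 0,"wz": 0},
    {"tx": 0.0575,"ty": -0.0465,"tz": 0,"wx": 0,"wy": 0,"wz": 0},
    {"tx": 0.0575,"ty": -0.0465,"tz": 0,"wx": 0,"wy": 0,"wz": 0},
    {"tx": 0.0575,"ty": -0.0465,"tz": 0,"wx": 0,"wy": 0,"wz": 0},
    {"tx": 0.0575,"ty": -0.0465,"tz": 0,"wx": 0,"wy": 0,"wz": 0},
    {"tx": 0.0575,"ty": -0.0465,"tz": 0,"wx": 0,"wy": 0,"wz": 0}
  ],
  "jaw": -1
}}

```text
time: 1.15
eef_pos: [0.4014, -0.3608, 0.25]
tcp_rot: [0.98, 0.197, -0.0, -0.0]
ft_force: [0.1, -0.7, 0.2]
finger_gap: -0.0
grip_force: 0.0
```

Call:
{"op": "move_arm", "data": {
  "rows": [
    {"tx": 0.0575,"ty": -0.0465,"tz": 0,"wx": 0,"wy": 0,"wz": 0},
    {"tx": 0.0575,"ty": -0.0465,"tz": 0,"wx": 0,"wy": 0,"wz": 0},
    {"tx": 0.0575,"ty": -0.0465,"tz": 0,"wx": 0,"wy": 0,"wz": 0},
    {"tx": 0.0575,"ty": -0.0465,"tz": 0,"wx": 0,"wy": 0,"wz": 0},
    {"tx": 0.0575,"ty": -0.0465,"tz": 0,"wx": 0,"wy": 0,"wz": 0},
    {"tx": 0.0575,"ty": -0.0465,"tz": 0,"wx": 0,"wy": 0,"wz": 0},
    {"tx": 0.0575,"ty": -0.0465,"tz": 0,"wx": 0,"wy": 0,"wz": 0},
    {"tx": 0.0575,"ty": -0.0465,"tz": 0,"wx": 0,"wy": 0,"wz": 0},
    {"tx": 0,"ty": 0,"tz": 0,"wx": 0,"wy": 0,"wz": 0},
    {"tx": 0,"ty": 0,"tz": 0,"wx": 0,"wy": 0,"wz": 0}
  ]
}}

```text
time: 2.15
eef_pos: [0.5132, -0.1534, 0.25]
tcp_rot: [0.98, 0.198, -0.0, 0.0]
ft_force: [-0.4, -0.4, 0.2]
finger_gap: 0.0001
grip_force: 0.0
```

```bash
python3 - <<'E'
from h import *
o=status.get_obs();print(o['eef_pos'],o['tcp_rot'],o['finger_gap'],o['ft_force'],o['time'])
c=cam("wrist");im=eyes.grab_frame("wrist")
cv2.imwrite("pics/w2.png",im)
print(proj(c,[[.521,-.137,.088],[.542,-.101,.075],[.5041,-.0738,.075],[.5844,-.1203,.075],[.4578,-.154,.075]]).round(1))
E
```

```text
[ 0.51320714 -0.15339878  0.25000115] [ 9.80229265e-01  1.97864631e-01 -4.17801642e-04  2.77682633e-05] 6.141638746097961e-05 [-0.38856157 -0.36100507  0.16737681] 2.15
[[260.2 179.9]
 [234.  142.7]
 [194.1 168.1]
 [269.9 107.7]
 [253.  238.1]]
```

View pics/w2.png

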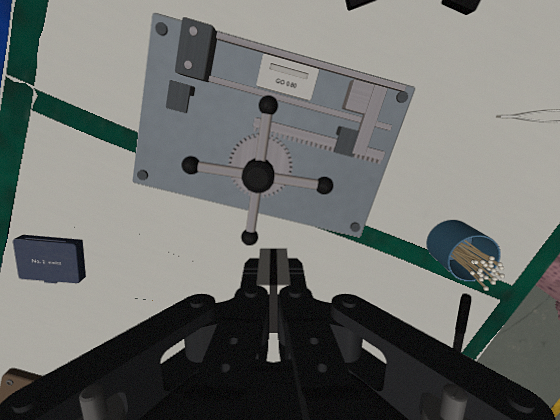

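The wrist view shows the hub at (258,177) and balls at (190,165), (268,104), (325,186) and (250,237), all within about 3 px of the prediction. The pale piece marked "GO 0.50" spans (262,53) to (313,100) between the rails. The stop face is at x≈212 and the pusher face at x≈345. I'll check sizes and plan the path.

```bash
python3 - <<'E'
from h import *
c=cam("wrist")
b=[[190,165],[268,104],[325,186],[250,237]]
P=back(c,b,.075);print(P.round(4),P.mean(0).round(4),back(c,[[258,177]],.088).round(4))
d=P-P.mean(0);print(np.linalg.norm(d,axis=1),np.degrees(np.arctan2(d[:,1],d[:,0])))
q=[[262,53],[319,67],[312,100],[258,87]]
for z in(.012,.026):
    Q=back(c,q,z);print(z,np.linalg.norm(Q-np.roll(Q,-1,0),axis=1).round(4),Q.mean(0).round(4))
# fixture frame via plate corners z=.012
F=back(c,[[152,13],[415,82]],.012);u=(F[0]-F[1]);print("plate len",np.linalg.norm(u));y=u/np.linalg.norm(u);x=np.array([y[1],-y[0],0])
W=P.mean(0)
for n,p,z in(("stop",[212,60],.042),("pusher",[346,92],.036),("blk",np.mean(q,0),.026)):
    v=back(c,[p],z)[0]-W;print(n,v@x,v@y)
print(np.degrees(np.arctan2(y[1],y[0])))
M=c[3];
E
```

```text
[[ 0.5054 -0.0698  0.075 ]
 [ 0.5866 -0.1182  0.075 ]
 [ 0.5372 -0.1998  0.075 ]
 [ 0.4576 -0.1512  0.075 ]] [ 0.5217 -0.1347  0.075 ] [[ 0.5227 -0.1346  0.088 ]]
[0.06695652 0.06699901 0.066871   0.06619267] [ 104.09304469   14.29364719  -76.59818207 -165.62567502]
0.012 [0.0625 0.0339 0.061  0.0338] [ 0.6212 -0.1261  0.012 ]
0.026 [0.0601 0.0326 0.0587 0.0325] [ 0.6197 -0.1261  0.026 ]
plate len 0.28495948408391514
stop 0.09431304667739816 0.0686353549387347
pusher 0.09690894897831065 -0.0688059120908594
blk 0.09837971550095476 -0.007410100282343272
99.49231198553466
```

At z=26 mm the piece measures 60 x 32.5 mm and sits at x≈98 mm in the channel, so it is the gauge block. The axis is about (0.5216,-0.1355), and the pusher needs about 77 mm of travel, or 2.15 rad. Next, lower the finger between the 14° and 104° arms.

Call:
{"op": "move_arm", "data": {
  "rows": [
    {"tx": 0.062,"ty": -0.0495,"tz": 0,"wx": 0,"wy": 0,"wz": 0},
    {"tx": 0.062,"ty": -0.0495,"tz": 0,"wx": 0,"wy": 0,"wz": 0},
    {"tx": 0,"ty": 0,"tz": 0.074,"wx": 0,"wy": 0,"wz": 0},
    {"tx": 0,"ty": 0,"tz": 0.074,"wx": 0,"wy": 0,"wz": 0},
    {"tx": 0,"ty": 0,"tz": 0.074,"wx": 0,"wy": 0,"wz": 0},
    {"tx": 0,"ty": 0,"tz": 0.074,"wx": 0,"wy": 0,"wz": 0},
    {"tx": 0,"ty": 0,"tz": 0.074,"wx": 0,"wy": 0,"wz": 0},
    {"tx": 0,"ty": 0,"tz": 0.074,"wx": 0,"wy": 0,"wz": 0},
    {"tx": 0,"ty": 0,"tz": 0,"wx": 0,"wy": 0,"wz": 0}
  ]
}}

```text
time: 3.1
eef_pos: [0.5399, -0.0981, 0.0681]
tcp_rot: [0.981, 0.196, -0.004, -0.003]
ft_force: [-0.5, 0.1, -1.1]
finger_gap: 0.0001
grip_force: 0.0
```

```bash
cat > plan.py <<'E'
import sys
from h import *
# rows along the circle to angle a1 (deg) in n steps, from the measured pose
C=np.array([.5216,-.1355]);r=.044
def plan(a1,n):
    o=status.get_obs();p=o['eef_pos'][:2];M=R.from_quat(o['tcp_rot']).as_matrix()
    a0=np.degrees(np.arctan2(*(p-C)[::-1]))%360
    T=np.array([C+r*np.array([np.cos(t),np.sin(t)]) for t in np.radians(np.linspace(a0,a1,n+1)[1:])])
    d=np.diff(np.vstack([p,T]),axis=0);s=(np.c_[d,np.zeros(n)]@M)/.4
    print("t",round(o['time'],2),"p",o['eef_pos'].round(4),"ang",round(a0,1),"r",np.linalg.norm(p-C).round(4),"F",o['ft_force'].round(1));print(s[:,:2].round(4).tolist())
plan(float(sys.argv[1]),int(sys.argv[2]))
E
python3 plan.py 130 10; python3 -c "from bench import bot;print(bot.tcp_to_tips)"
```

```text
t 3.1 p [ 0.5399 -0.0981  0.0681] ang 63.9 r 0.0417 F [-0.5  0.1 -1.1]
[[-0.0045, -0.0129], [-0.0099, -0.008], [-0.0107, -0.0068], [-0.0114, -0.0055], [-0.012, -0.0041], [-0.0124, -0.0027], [-0.0126, -0.0013], [-0.0127, 0.0002], [-0.0126, 0.0016], [-0.0123, 0.0031]]
0.019
```

Call:
{"op": "move_arm", "data": {
  "rows": [
    {"tx": -0.0045,"ty": -0.0129,"tz": -0.015,"wx": 0,"wy": 0,"wz": 0},
    {"tx": -0.0099,"ty": -0.008,"tz": 0,"wx": 0,"wy": 0,"wz": 0},
    {"tx": -0.0107,"ty": -0.0068,"tz": 0,"wx": 0,"wy": 0,"wz": 0},
    {"tx": -0.0114,"ty": -0.0055,"tz": 0,"wx": 0,"wy": 0,"wz": 0},
    {"tx": -0.012,"ty": -0.0041,"tz": 0,"wx": 0,"wy": 0,"wz": 0},
    {"tx": -0.0124,"ty": -0.0027,"tz": 0,"wx": 0,"wy": 0,"wz": 0},
    {"tx": -0.0126,"ty": -0.0013,"tz": 0,"wx": 0,"wy": 0,"wz": 0},
    {"tx": -0.0127,"ty": 0.0002,"tz": 0,"wx": 0,"wy": 0,"wz": 0},
    {"tx": -0.0126,"ty": 0.0016,"tz": 0,"wx": 0,"wy": 0,"wz": 0},
    {"tx": -0.0123,"ty": 0.0031,"tz": 0,"wx": 0,"wy": 0,"wz": 0}
  ]
}}

```text
time: 4.1
eef_pos: [0.4968, -0.1016, 0.0786]
tcp_rot: [0.98, 0.197, 0.0, -0.0]
ft_force: [4.7, 1.8, 0.4]
finger_gap: 0.0002
grip_force: 2.1
```

```bash
python3 plan.py 190 9; python3 - <<'E'
from h import *
a=eyes.grab_frame("wrist");b=eyes.grab_frame("top")
cv2.imwrite("pics/m1.png",np.hstack([cv2.resize(a[:,:],(420,315)),cv2.resize(b[170:270,250:383],(380,286)) if 0 else cv2.copyMakeBorder(cv2.resize(b[170:270,250:383],(380,286)),0,29,0,0,0)]))
E
```

```text
t 4.1 p [ 0.4968 -0.1016  0.0786] ang 126.2 r 0.042 F [4.7 1.8 0.4]
[[-0.0142, -0.0008], [-0.0124, 0.0056], [-0.0116, 0.007], [-0.0107, 0.0084], [-0.0096, 0.0097], [-0.0083, 0.0108], [-0.0069, 0.0117], [-0.0054, 0.0125], [-0.0038, 0.0131]]
```

View pics/m1.png

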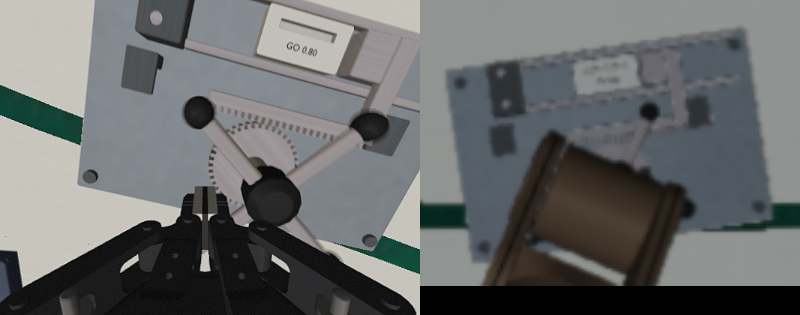

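The wheel is turning at about 5 N. In the wrist half, the pusher has just met the block at (350,45), with the stop on its left at (165,20). Carrying on round the arc.

Call:
{"op": "move_arm", "data": {
  "rows": [
    {"tx": -0.0142,"ty": -0.0008,"tz": 0,"wx": 0,"wy": 0,"wz": 0},
    {"tx": -0.0124,"ty": 0.0056,"tz": 0,"wx": 0,"wy": 0,"wz": 0},
    {"tx": -0.0116,"ty": 0.007,"tz": 0,"wx": 0,"wy": 0,"wz": 0},
    {"tx": -0.0107,"ty": 0.0084,"tz": 0,"wx": 0,"wy": 0,"wz": 0},
    {"tx": -0.0096,"ty": 0.0097,"tz": 0,"wx": 0,"wy": 0,"wz": 0},
    {"tx": -0.0083,"ty": 0.0108,"tz": 0,"wx": 0,"wy": 0,"wz": 0},
    {"tx": -0.0069,"ty": 0.0117,"tz": 0,"wx": 0,"wy": 0,"wz": 0},
    {"tx": -0.0054,"ty": 0.0125,"tz": 0,"wx": 0,"wy": 0,"wz": 0}
  ]
}}

```text
time: 5.0
eef_pos: [0.4767, -0.1375, 0.0779]
tcp_rot: [0.98, 0.197, -0.001, -0.001]
ft_force: [0.8, 4.8, -0.2]
finger_gap: -0.0001
grip_force: 2.3
```

```bash
python3 plan.py 225 10; python3 - <<'E'
from h import *
cv2.imwrite("pics/m2.png",eyes.grab_frame("wrist"));c=cam("wrist")
C=np.array([.5216,-.1355]);y=np.array([np.cos(np.radians(99.5)),np.sin(np.radians(99.5))]);x=np.array([y[1],-y[0]])
f=lambda a,b,z:np.r_[C+a*x+b*y,z]
print(proj(c,[f(98,0,0)*0+f(.098,.07,.026),f(.098,.01,.026),f(.098,-.02,.026)]).round(0).tolist())
E
```

```text
t 5.0 p [ 0.4767 -0.1375  0.0779] ang 182.5 r 0.0449 F [ 0.8  4.8 -0.2]
[[-0.0003, 0.0085], [-0.0019, 0.0079], [-0.0014, 0.008], [-0.0008, 0.0081], [-0.0002, 0.0081], [0.0004, 0.0081], [0.0011, 0.0081], [0.0016, 0.008], [0.0022, 0.0078], [0.0028, 0.0076]]
[[206.0, -68.0], [331.0, -32.0], [391.0, -16.0]]
```

View pics/m2.png

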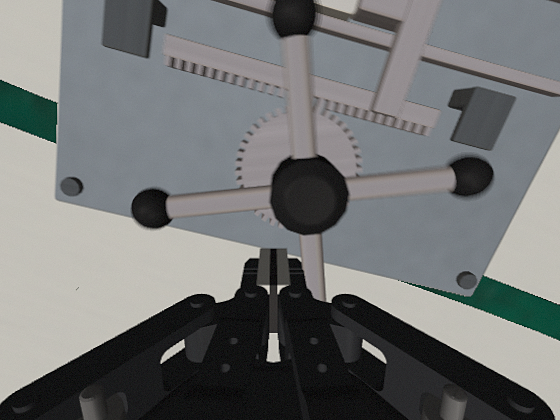

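The wheel view shows the hub at (309,193) and balls at (150,208), (294,15) and (472,176). The block is out of view at the top. I'll work out the wheel angle from these.

```bash
python3 - <<'E'
from h import *
c=cam("wrist");P=back(c,[[150,208],[294,15],[472,176]],.075)
C=(P[0]+P[2])[:2]/2;d=P[:,:2]-C;print(C,np.linalg.norm(d,axis=1),np.degrees(np.arctan2(d[:,1],d[:,0])))
E
```

```text
[ 0.52207597 -0.13539509] [0.06763219 0.06569967 0.06763219] [118.61991494  28.94524772 -61.38008506]
```

The wheel has turned 104.6°, which is 65.7 mm of pusher travel, so about 12 mm (20°) is left. From here I'll go in smaller steps and watch the force.

Call:
{"op": "move_arm", "data": {
  "rows": [
    {"tx": -0.0015,"ty": 0.008,"tz": 0,"wx": 0,"wy": 0,"wz": 0},
    {"tx": -0.001,"ty": 0.008,"tz": 0,"wx": 0,"wy": 0,"wz": 0},
    {"tx": -0.0008,"ty": 0.008,"tz": 0,"wx": 0,"wy": 0,"wz": 0},
    {"tx": 0,"ty": 0,"tz": 0,"wx": 0,"wy": 0,"wz": 0},
    {"tx": 0,"ty": 0,"tz": 0,"wx": 0,"wy": 0,"wz": 0}
  ]
}}

```text
time: 5.55
eef_pos: [0.4793, -0.1472, 0.0779]
tcp_rot: [0.98, 0.197, -0.001, -0.001]
ft_force: [-2.0, 3.0, -1.2]
finger_gap: -0.0
grip_force: 1.6
```

Call:
{"op": "move_arm", "data": {
  "rows": [
    {"tx": 0,"ty": 0.003,"tz": 0,"wx": 0,"wy": 0,"wz": 0},
    {"tx": 0,"ty": 0,"tz": 0,"wx": 0,"wy": 0,"wz": 0}
  ]
}}

```text
time: 5.75
eef_pos: [0.48, -0.1481, 0.078]
tcp_rot: [0.98, 0.197, -0.001, -0.001]
ft_force: [-1.9, 3.0, -3.1]
finger_gap: -0.0001
grip_force: 1.9
```

```bash
python3 plan.py 215 10; python3 - <<'E'
from h import *
b=eyes.grab_frame("top")
cv2.imwrite("pics/m3.png",cv2.resize(b[170:270,250:383],None,fx=6,fy=6,interpolation=cv2.INTER_CUBIC))
E
```

```text
t 5.75 p [ 0.48   -0.1481  0.078 ] ang 196.9 r 0.0435 F [-1.9  3.  -3.1]
[[-0.0016, 0.0033], [-0.0002, 0.0035], [-0.0001, 0.0035], [0.0, 0.0035], [0.0001, 0.0035], [0.0002, 0.0035], [0.0004, 0.0035], [0.0005, 0.0034], [0.0006, 0.0034], [0.0007, 0.0034]]
```

View pics/m3.png

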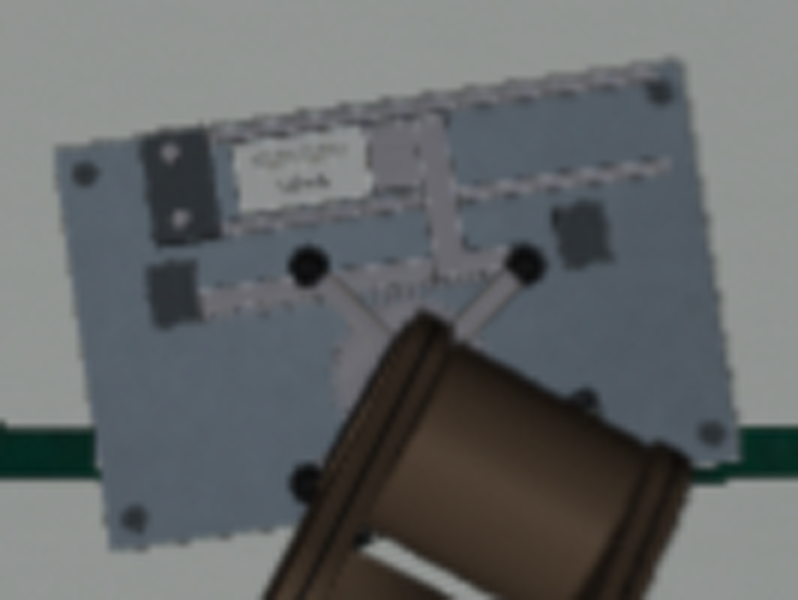

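The top view shows the block's front at crop x≈232 and the stop face at ≈215, so a gap of about 6–8 mm is left. I'll push on slowly.

Call:
{"op": "move_arm", "data": {
  "rows": [
    {"tx": -0.0006,"ty": 0.0035,"tz": 0,"wx": 0,"wy": 0,"wz": 0},
    {"tx": -0.0002,"ty": 0.0035,"tz": 0,"wx": 0,"wy": 0,"wz": 0},
    {"tx": 0,"ty": 0.0035,"tz": 0,"wx": 0,"wy": 0,"wz": 0},
    {"tx": 0,"ty": 0.0035,"tz": 0,"wx": 0,"wy": 0,"wz": 0},
    {"tx": 0,"ty": 0,"tz": 0,"wx": 0,"wy": 0,"wz": 0}
  ]
}}

```text
time: 6.3
eef_pos: [0.4832, -0.1542, 0.079]
tcp_rot: [0.98, 0.197, 0.0, 0.0]
ft_force: [-1.9, 3.4, -2.2]
finger_gap: -0.0
grip_force: 1.6
```

Call:
{"op": "move_arm", "data": {
  "rows": [
    {"tx": 0,"ty": 0.003,"tz": 0,"wx": 0,"wy": 0,"wz": 0},
    {"tx": 0,"ty": 0,"tz": 0,"wx": 0,"wy": 0,"wz": 0}
  ]
}}

```text
time: 6.5
eef_pos: [0.4836, -0.1551, 0.079]
tcp_rot: [0.98, 0.197, 0.0, 0.0]
ft_force: [-1.5, 2.9, -0.7]
finger_gap: 0.0001
grip_force: 1.6
```

Call:
{"op": "move_arm", "data": {
  "rows": [
    {"tx": 0.0003,"ty": 0.003,"tz": 0,"wx": 0,"wy": 0,"wz": 0},
    {"tx": 0,"ty": 0,"tz": 0,"wx": 0,"wy": 0,"wz": 0}
  ]
}}

```text
time: 6.7
eef_pos: [0.4842, -0.1561, 0.079]
tcp_rot: [0.98, 0.197, 0.0, 0.0]
ft_force: [-1.5, 3.3, -1.4]
finger_gap: 0.0
grip_force: 1.6
```

```bash
python3 plan.py 215 6; python3 - <<'E'
from h import *
b=eyes.grab_frame("top");cv2.imwrite("pics/m4.png",b)
a=cv2.imread("pics/top0.png")
# red-channel profile along the channel through block centre line (crop px 190..440 at 6x)
g=cv2.cvtColor(b,cv2.COLOR_BGR2GRAY)
for r in(198,200,202):print(g[r,280:316].tolist())
E
```

```text
t 6.7 p [ 0.4842 -0.1561  0.079 ] ang 208.8 r 0.0428 F [-1.5  3.3 -1.4]
[[-0.0029, 0.0023], [0.0003, 0.002], [0.0003, 0.0019], [0.0003, 0.0019], [0.0004, 0.0019], [0.0004, 0.0019]]
[49, 49, 48, 48, 53, 74, 125, 141, 142, 140, 126, 134, 145, 146, 139, 135, 137, 140, 144, 142, 143, 140, 141, 142, 142, 143, 143, 144, 142, 118, 106, 105, 105, 105, 106, 106]
[49, 48, 48, 49, 51, 63, 106, 139, 142, 142, 142, 143, 142, 141, 132, 103, 99, 113, 114, 111, 89, 97, 137, 142, 143, 144, 142, 142, 137, 96, 105, 107, 108, 105, 104, 103]
[49, 49, 49, 48, 49, 57, 98, 136, 143, 143, 142, 142, 142, 141, 134, 137, 132, 132, 133, 134, 140, 141, 143, 141, 139, 139, 139, 137, 128, 79, 73, 81, 88, 88, 90, 87]
```

Call:
{"op": "move_arm", "data": {
  "rows": [
    {"tx": 0.0003,"ty": 0.0025,"tz": 0,"wx": 0,"wy": 0,"wz": 0},
    {"tx": 0,"ty": 0,"tz": 0,"wx": 0,"wy": 0,"wz": 0}
  ]
}}

```text
time: 6.95
eef_pos: [0.4846, -0.1569, 0.0789]
tcp_rot: [0.98, 0.197, 0.0, 0.0]
ft_force: [-1.8, 3.0, -1.6]
finger_gap: -0.0001
grip_force: 1.6
```

Call:
{"op": "move_arm", "data": {
  "rows": [
    {"tx": 0.0003,"ty": 0.0025,"tz": 0,"wx": 0,"wy": 0,"wz": 0},
    {"tx": 0,"ty": 0,"tz": 0,"wx": 0,"wy": 0,"wz": 0}
  ]
}}

```text
time: 7.15
eef_pos: [0.485, -0.1578, 0.0789]
tcp_rot: [0.98, 0.197, 0.0, 0.0]
ft_force: [-2.1, 3.3, -1.0]
finger_gap: 0.0001
grip_force: 1.6
```

Call:
{"op": "move_arm", "data": {
  "rows": [
    {"tx": 0.0003,"ty": 0.0025,"tz": 0,"wx": 0,"wy": 0,"wz": 0},
    {"tx": 0,"ty": 0,"tz": 0,"wx": 0,"wy": 0,"wz": 0}
  ]
}}

```text
time: 7.35
eef_pos: [0.4854, -0.1587, 0.0788]
tcp_rot: [0.98, 0.197, 0.0, 0.0]
ft_force: [-2.0, 3.2, -0.4]
finger_gap: -0.0002
grip_force: 1.6
```

Force is still the steady sliding value (about 3.8 N), so the block is not home yet. Continuing.

Call:
{"op": "move_arm", "data": {
  "rows": [
    {"tx": 0.0003,"ty": 0.0025,"tz": 0,"wx": 0,"wy": 0,"wz": 0},
    {"tx": 0,"ty": 0,"tz": 0,"wx": 0,"wy": 0,"wz": 0}
  ]
}}

```text
time: 7.55
eef_pos: [0.4859, -0.1595, 0.0787]
tcp_rot: [0.98, 0.197, 0.0, 0.0]
ft_force: [-2.5, 3.2, -0.1]
finger_gap: 0.0
grip_force: 1.7
```

Call:
{"op": "move_arm", "data": {
  "rows": [
    {"tx": 0.0004,"ty": 0.0025,"tz": 0,"wx": 0,"wy": 0,"wz": 0},
    {"tx": 0,"ty": 0,"tz": 0,"wx": 0,"wy": 0,"wz": 0}
  ]
}}

```text
time: 7.75
eef_pos: [0.486, -0.1597, 0.0786]
tcp_rot: [0.98, 0.197, -0.0, -0.001]
ft_force: [-3.2, 5.9, 0.7]
finger_gap: -0.0001
grip_force: 2.5
```

```bash
python3 - <<'E'
from h import *
b=eyes.grab_frame("top");g=cv2.cvtColor(b,cv2.COLOR_BGR2GRAY)
for r in(198,200,202):print(g[r,280:316].tolist())
E
```

```text
[49, 49, 48, 49, 59, 96, 138, 142, 136, 110, 130, 137, 144, 146, 140, 135, 137, 141, 143, 142, 144, 142, 142, 143, 143, 142, 144, 144, 119, 106, 105, 105, 106, 106, 106, 106]
[49, 49, 49, 49, 53, 82, 137, 143, 142, 142, 142, 142, 138, 116, 112, 115, 115, 117, 110, 87, 97, 137, 143, 144, 143, 143, 143, 137, 97, 105, 106, 107, 108, 106, 103, 103]
[49, 48, 49, 47, 50, 71, 134, 143, 142, 143, 143, 143, 140, 128, 126, 131, 134, 138, 133, 133, 140, 143, 143, 142, 140, 140, 138, 129, 89, 78, 74, 82, 89, 88, 90, 87]
```

The force jumped to 6.7 N and the motion stopped, so the block has met the stop. One gentle step to confirm, then back off and lift.

Call:
{"op": "move_arm", "data": {
  "rows": [
    {"tx": 0.0003,"ty": 0.002,"tz": 0,"wx": 0,"wy": 0,"wz": 0},
    {"tx": 0,"ty": 0,"tz": 0,"wx": 0,"wy": 0,"wz": 0}
  ]
}}

```text
time: 8.0
eef_pos: [0.486, -0.1601, 0.0784]
tcp_rot: [0.98, 0.197, -0.001, -0.001]
ft_force: [-3.7, 6.0, 2.2]
finger_gap: -0.0003
grip_force: 3.1
```

Call:
{"op": "move_arm", "data": {
  "rows": [
    {"tx": 0.0003,"ty": 0.002,"tz": 0,"wx": 0,"wy": 0,"wz": 0},
    {"tx": 0,"ty": 0,"tz": 0,"wx": 0,"wy": 0,"wz": 0}
  ]
}}

```text
time: 8.2
eef_pos: [0.4861, -0.1602, 0.0783]
tcp_rot: [0.98, 0.197, -0.001, -0.002]
ft_force: [-4.5, 7.6, 2.9]
finger_gap: 0.0002
grip_force: 3.9
```

```bash
python3 - <<'E'
from h import *
print(status.get_obs()['ft_force'])
b=eyes.grab_frame("top");g=cv2.cvtColor(b,cv2.COLOR_BGR2GRAY)
for r in(198,200,202):print(g[r,280:316].tolist())
E
```

```text
[-4.49750899  7.55434774  2.89749497]
[50, 49, 49, 50, 59, 97, 138, 142, 137, 110, 131, 136, 145, 146, 139, 135, 137, 141, 143, 142, 144, 142, 143, 143, 143, 143, 144, 144, 119, 107, 105, 106, 106, 106, 106, 107]
[50, 48, 48, 49, 54, 82, 137, 143, 142, 142, 142, 142, 138, 116, 113, 114, 116, 116, 111, 86, 97, 137, 142, 143, 143, 143, 142, 137, 97, 105, 107, 107, 108, 106, 105, 103]
[49, 48, 48, 49, 49, 71, 133, 142, 143, 143, 143, 143, 140, 127, 126, 131, 134, 138, 134, 134, 140, 143, 144, 141, 140, 140, 139, 130, 89, 77, 74, 82, 89, 88, 90, 87]
```

The image hasn't changed while the force rose to 9 N, so the block is home. Backing off and lifting clear.

Call:
{"op": "move_arm", "data": {
  "rows": [
    {"tx": -0.003,"ty": -0.01,"tz": 0,"wx": 0,"wy": 0,"wz": 0},
    {"tx": -0.003,"ty": -0.015,"tz": 0,"wx": 0,"wy": 0,"wz": 0},
    {"tx": 0,"ty": 0,"tz": 0,"wx": 0,"wy": 0,"wz": 0},
    {"tx": 0,"ty": 0,"tz": -0.06,"wx": 0,"wy": 0,"wz": 0},
    {"tx": 0,"ty": 0,"tz": -0.07,"wx": 0,"wy": 0,"wz": 0},
    {"tx": 0,"ty": 0,"tz": -0.07,"wx": 0,"wy": 0,"wz": 0},
    {"tx": 0,"ty": 0,"tz": -0.07,"wx": 0,"wy": 0,"wz": 0},
    {"tx": 0,"ty": 0,"tz": -0.07,"wx": 0,"wy": 0,"wz": 0},
    {"tx": 0,"ty": 0,"tz": 0,"wx": 0,"wy": 0,"wz": 0},
    {"tx": 0,"ty": 0,"tz": 0,"wx": 0,"wy": 0,"wz": 0}
  ]
}}

```text
time: 9.25
eef_pos: [0.4818, -0.154, 0.2157]
tcp_rot: [0.98, 0.197, 0.001, 0.001]
ft_force: [-0.0, 0.1, -0.1]
finger_gap: 0.0
grip_force: 0.0
```

```bash
python3 - <<'E'
from h import *
print(status.get_obs()['ft_force'])
b=eyes.grab_frame("top");g=cv2.cvtColor(b,cv2.COLOR_BGR2GRAY)
for r in(198,202):print(g[r,280:316].tolist())
cv2.imwrite("pics/end.png",cv2.resize(eyes.grab_frame("wrist")[:240,100:440],None,fx=2.3,fy=2.3,interpolation=cv2.INTER_CUBIC))
E
```

```text
[-0.04128049  0.07143683 -0.0865424 ]
[49, 49, 48, 49, 58, 96, 138, 141, 137, 110, 130, 135, 145, 145, 139, 134, 136, 140, 143, 141, 143, 141, 141, 142, 143, 143, 143, 144, 119, 106, 105, 105, 106, 105, 105, 106]
[49, 49, 48, 48, 49, 70, 133, 142, 142, 142, 142, 142, 139, 127, 126, 130, 133, 138, 133, 133, 139, 142, 142, 141, 139, 139, 138, 128, 88, 78, 73, 81, 88, 87, 90, 87]
```

View pics/end.png

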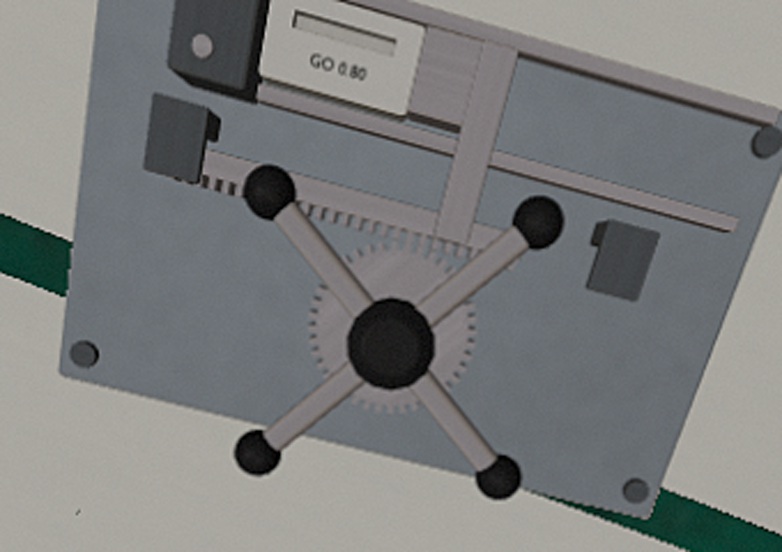

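The block's front (crop x≈262) is flush with the stop, the pusher sits behind it at x≈415, and the finger is clear. Handing in.

```bash
python3 -c "from bench import close_job;print(close_job())"
```

```text
the job is handed in; nothing more can be done
None
```

The gauge block is home against the stop: the last push was about 9 N with no further movement, the finger is lifted clear, and the job was handed in at about 9.4 s of the 56 s allowed.

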